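# Make up two frozen-food sample kits

### The arm

A 7-joint arm with a two-finger parallel gripper is mounted at the origin on the work surface. World frame = base frame: x ahead of the robot, y to its left, z up, the work surface at z = 0. Lengths are in m, angles in rad, forces in N, time in s.
With the tool pointing down it reaches from about 0.35 to 0.9 m from the base axis. Payload 8.1 kg.
Tool frame: the origin (TCP) lies where the fingers leave the gripper's body, on its centre line; the fingertips stand 66 mm ahead of it and the grasp point (between the pads) lies 47 mm ahead of it; z points along the fingers, y is the line along which they close (so a half turn about z gives the same grasp; the last joint's range is limited). The gripper opens to 92 mm and grips with 3 to 60 N. Pads are 19 mm wide; open, the fingers measure 130 mm over their backs; the gripper's body (75 mm by 190 mm) begins 47 mm behind the grasp point.
Start: joints at [-1.282, 0.434, 0.025, 1.573, -0.012, 1.134, -0.075], TCP at [0.239, 0.578, 0.292] pointing down, gripper open.
Joint ranges: [-2.62, 2.62], [-0.44, 2.09], [-1.27, 1.32], [0.08, 2.57], [-1.32, 4.46], [0.12, 2], [-2.74, 2.74]. Speed limits (rad/s): [2.22, 2.22, 3.01, 3.01, 3.14, 3.14, 3.14].

### API

Orientations are given as a rotation vector (axis times angle).
In Python, from cell import arm gives the robot as it stands.
- The arm moves only by the tool send_rows, never from a script. Its argument "motion" is text: rows parted by semicolons, each of 7 numbers parted by spaces: the closure, from 0 (fully open) to 1 (shut), then the shift along the world's x, y, z in m, then the turn, a rotation vector about the world's x, y, z in degrees. A call has 1 to 5 rows; each row shifts and turns the commanded pose from where the row before left it; what a row does not reach is not made up. A row lasts 1/8 s, in which the tool goes at most 62.5 mm and 10.7 degrees, less where a joint would pass 70% of its speed; a pose out of reach is approached as far as the arm can. A call is refused whole if a number of a shift passes 0.0625 or a number of a turn 10.7, either way. A call with a gripper value outside its range is refused whole. The fingers move at their own pace and stop on an object; "force" is the grip in N (left out, the last holds). Time passes only in rows, so rows that do not move let the fingers close. It gives the time, the measured TCP pose, the force, the opening and the grip force at its end, in the units of the state.
- arm.observe(): the state, without advancing time (a new reading comes with each control period).
- arm.get_image(name): name is "scene" or "top" or "wrist"; returns (picture, depth): 384x512x3 uint8, blue, green, red; 384x512 float32, m along the optical axis (not along the pixel's ray), 0 where there is no reading.
- arm.camera_model(name): a dict with "fx", "fy", "cx", "cy" (pixels), "view" (4x4, takes a point from world to camera coordinates). Camera axes: x right, y down, z forward; pixel columns grow to the right and rows downward; lengths in m; the calibration is good to about 2 mm. A picture is of the moment at which its call begins: read the wrist's pose just before it. camera_model takes no time and is no camera call; for the wrist camera it gives the pose at the moment of the call.
- arm.sign_off(): hands the job in; it is judged then, once.
The state is a dict: "clock": time; "joints": joint angles; "dq": joint speeds; "joint_efforts": joint torques, N m; "position": TCP position; "ee_rot": TCP orientation; "force": force on the tool from outside, world axes, zero at the start; "ft_torque": the same for the moment, N m; "width": opening from 0.0 (shut) to 1.0 (fully open); "gripper_force": force on a finger pad.
Only numpy, scipy, OpenCV 4.12 (cv2) and the standard library are available. Lean on these libraries where they do the work, as an engineer would, in place of code of your own. Each camera call takes 0.05 s, during which the arm holds its last target. There are 200 camera calls.

### The job

Make up the two sample kits. In the tray with three equal cells stand the glass jar in the middle cell, with the bun in one end cell and the round tub in the other; in the tray with two unequal cells lay the carton in the longer cell and stand the square tin in the shorter one. Everything must end flat on its cell's floor, the right way up; set things down gently rather than dropping them, never tip the jar over, and leave the label roll, the bowl and the brass weight where they are.

Things in the scene. Friction and masses are not known exactly. Their poses are not given: they have to be found in the camera images.
- jar: Amber glass jar with a steel screw cap and paper label, 50 mm diameter, 80 mm tall, about 0.2 kg, upright, loose. Origin: centre of its underside; z up.
- tub: Low round all-white plastic sauce tub with a lid: 60 mm diameter body, 62 mm over the lid, 45 mm tall, about 0.12 kg, upright, loose. Origin: centre of its underside; z up.
- bun: Hard-frozen cream-coloured steamed bun: round, 58 mm diameter with upright sides from 5 to 30 mm height, domed top 49 mm high, about 0.09 kg, loose. Origin: centre of its underside; z up.
- carton: Closed brown cardboard carton lying flat, 90 mm long (its x), 46 mm wide (its y), 50 mm high, about 0.15 kg, paper strip along its top, loose. Origin: centre of its underside; z up.
- tin: Square bare metal spice tin, 48 x 48 mm (sides along its x and y), body 52 mm high with a dark round cap (38 mm diameter) on top, 60 mm in all, about 0.14 kg, upright, loose. Origin: centre of its underside; z up.
- tray_three: Grey plastic tray fixed to the table, 292 mm long (its x) by 92 mm wide (its y), outer walls 5 mm thick, floor 4 mm thick, walls and ribs 14 mm high over the table. Origin: centre of its underside; z up. Three equal cells in a row along its x, each 90 mm (x) by 82 mm (y) inside, centred at x = -96, 0 and +96 mm, y = 0, parted by 6 mm ribs.
- tray_two: Grey plastic tray fixed to the table, 218 mm long (its x) by 92 mm wide (its y), outer walls 5 mm thick, floor 4 mm thick, walls and ribs 14 mm high over the table. Origin: centre of its underside; z up. Two cells in a row along its x, both 82 mm wide (y): the longer, 112 mm in x, is centred at x = -48 mm, the shorter, 90 mm in x, at x = +59 mm, y = 0; a 6 mm rib parts them.
- label_roll: Bystander: roll of blank paper labels lying flat, 72 mm outside, 36 mm hole, 30 mm high, loose. Stays where it is. Origin: centre of its underside; z up.
- bowl: Bystander: small stainless bowl, 84 mm across the rim, 40 mm high, loose. Stays where it is. Origin: centre of its underside; z up.
- weight: Bystander: brass scale weight, 40 mm diameter, 66 mm high with a knob, 0.5 kg, loose. Stays where it is. Origin: centre of its underside; z up.
Mind the look-alikes: they are no part of the job. What is shaped like the tin but pink or turquoise is not meant.

How it is judged:
At the end, for the whole second after the job is handed in: Jar in middle cell, bun and tub in the end cells of the three-cell tray; carton in longer, tin in shorter cell of the other: centres within about 20 mm of the cell centre (as the walls allow), undersides within 4 mm of the tray floor, upright within 0.08 rad, released, at rest (x of jar in the frame of tray_three between -0.022 and 0.022 m and y of jar in the frame of tray_three between -0.02 and 0.02 m and (((x of bun in the frame of tray_three between -0.116 and -0.076 m and y of bun in the frame of tray_three between -0.02 and 0.02 m) and (x of tub in the frame of tray_three between 0.076 and 0.116 m and y of tub in the frame of tray_three between -0.02 and 0.02 m)) or ((x of bun in the frame of tray_three between 0.076 and 0.116 m and y of bun in the frame of tray_three between -0.02 and 0.02 m) and (x of tub in the frame of tray_three between -0.116 and -0.076 m and y of tub in the frame of tray_three between -0.02 and 0.02 m))) and x of carton in the frame of tray_two between -0.066 and -0.03 m and y of carton in the frame of tray_two between -0.024 and 0.024 m and x of tin in the frame of tray_two between 0.035 and 0.083 m and y of tin in the frame of tray_two between -0.022 and 0.022 m and z of jar in the frame of tray_three between 0 and 0.008 m and angle between each of jar, tub, bun, carton, tin's own z axis and vertical below 0.08 rad and linear speed of each of jar, tub, bun, carton, tin below 0.02 m/s and angular speed of each of jar, tub, bun, carton, tin below 0.2 rad/s and z of tub in the frame of tray_three between 0 and 0.008 m and z of bun in the frame of tray_three between 0 and 0.008 m and z of carton in the frame of tray_two between 0 and 0.008 m and z of tin in the frame of tray_two between 0 and 0.008 m); the robot touches nothing.
It fails at once if the label roll, the bowl or the weight is shifted by more than 25 mm (distance of any of label_roll, bowl, weight from where it was at the start of the episode above 0.025 m).
It fails at once if the jar is tipped over (more than 0.7 rad) (angle between jar's own z axis and vertical above 0.7 rad).
It fails at once if one of the five things is dropped (faster than 0.7 m/s while not held) ((linear speed of jar above 0.7 m/s and contact force between the fingers and jar below 0.05 N) or (linear speed of tub above 0.7 m/s and contact force between the fingers and tub below 0.05 N) or (linear speed of bun above 0.7 m/s and contact force between the fingers and bun below 0.05 N) or (linear speed of carton above 0.7 m/s and contact force between the fingers and carton below 0.05 N) or (linear speed of tin above 0.7 m/s and contact force between the fingers and tin below 0.05 N)).
It also fails if it takes over 128 s, if anything falls off the work surface, if the arm or the gripper's body presses on something with over 40 N, if the wrist force passes 120 N, or if a joint passes its speed limit or range.

## Working session

There is one attempt and no reset: what is moved stays moved. The work goes in short steps, Python scripts to look and compute and a tool call to move; the robot and the scene stay as the last step left them, time stands still between calls to the robot, and variables do not carry over. Pictures are saved under pics/ and viewed, at most 14 in all, crops included, and the job is handed in when it is done.

Besides the shell and the picture viewer there is one more tool, called after ">>>" as name(argument=value, ...), one argument or row to a line, values as JSON. send_rows: Moves the arm, as the interface text tells. Its arguments: {"type":"object","properties":{"motion":{"type":"string"},"force":{"type":"number"}},"required":["motion"]}

```bash
mkdir -p pics; ls
cat > h.py <<'E'
import numpy as np, cv2
from cell import arm
def grab(n):
    m=arm.camera_model(n); im,d=arm.get_image(n); return im,d,m
def world(m,u,v,z=None,d=None):
    V=np.array(m["view"]); R,t=V[:3,:3],V[:3,3]
    r=np.array([(u-m["cx"])/m["fx"],(v-m["cy"])/m["fy"],1.])
    c=-R.T@t; w=R.T@r
    s=d if d is not None else (z-c[2])/w[2]
    return c+s*w
E
python3 - <<'E'
from h import *
print(arm.observe())
for n in("top","scene"):
    im,d,m=grab(n); np.savez(f"{n}0.npz",im=im,d=d,m=m); cv2.imwrite(f"pics/{n}0.png",cv2.resize(im,(800,600),interpolation=cv2.INTER_CUBIC)); print(n,m["fx"],np.array(m["view"]).round(3).tolist())
E
```

```text
pics
{'clock': 0.0, 'joints': array([-1.28160827,  0.43523732,  0.02497108,  1.57409648, -0.01163773,
        1.13398529, -0.07511466]), 'dq': array([ 2.23030475e-04, -5.53056512e-05,  7.42548656e-04, -4.65045750e-04,
        1.16383968e-03,  6.46401363e-05,  1.89585272e-03]), 'joint_efforts': array([ 1.58648472e-04, -6.67870831e+01,  9.84844677e-01, -3.14451027e+01,
       -6.06913283e-02,  4.31149034e-02,  1.78792420e-04]), 'position': array([0.23852949, 0.5772531 , 0.29143618]), 'ee_rot': array([-6.11603693e-01, -3.08127924e+00,  2.46373918e-03]), 'force': array([ 0.87490516, -0.62863683, -0.08490496]), 'ft_torque': array([0.04424959, 0.0202842 , 0.0180045 ]), 'gripper_force': 0.0, 'width': 1.0020030653593544}
top 431.40496446596165 [[-0.008, -1.0, 0.02, -0.01], [-0.996, 0.006, -0.085, 0.465], [0.085, -0.02, -0.996, 1.27], [0.0, 0.0, 0.0, 1.0]]
scene 368.3831746099949 [[0.409, 0.912, -0.012, -0.195], [0.716, -0.329, -0.615, -0.293], [-0.565, 0.243, -0.788, 1.259], [0.0, 0.0, 0.0, 1.0]]
```

View pics/top0.png

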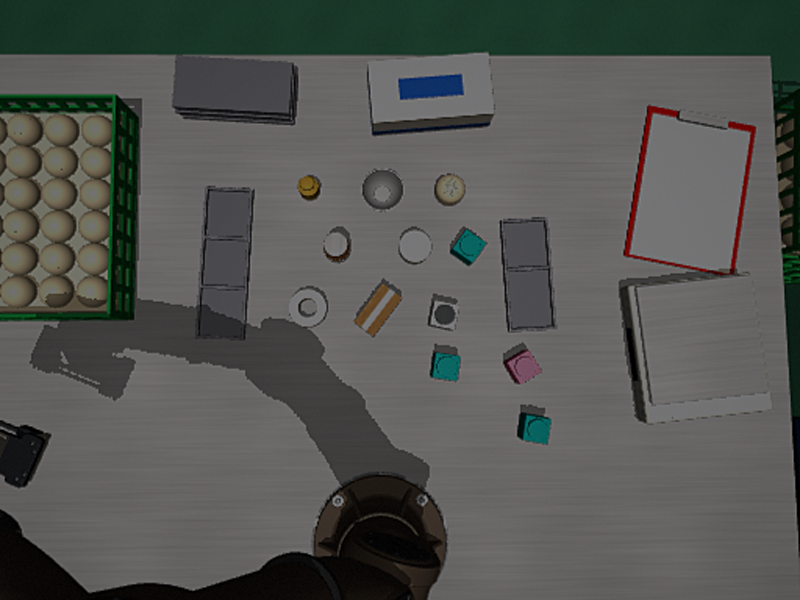

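View pics/scene0.png

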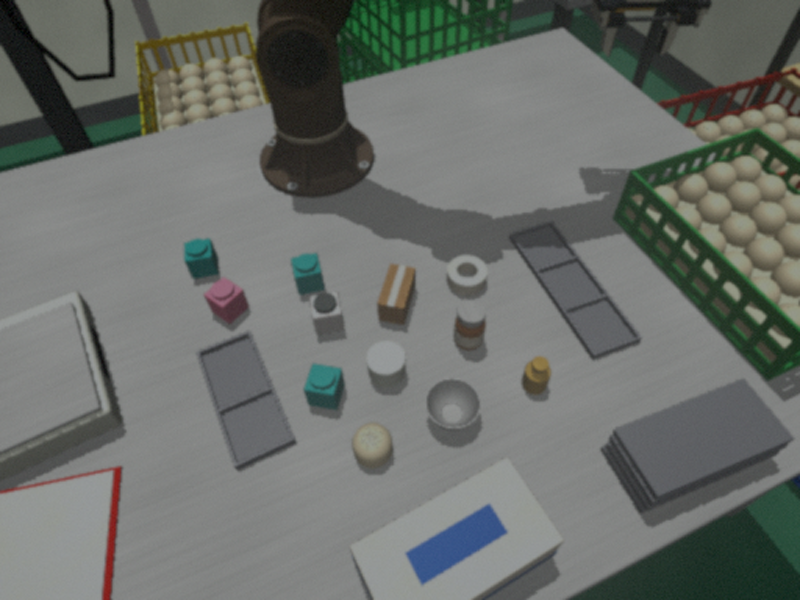

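Run:
```python
from h import *
z=np.load("top0.npz",allow_pickle=True); im=z["im"]
c=im[105:275,120:360]; c=cv2.convertScaleAbs(cv2.resize(c,None,fx=3.33,fy=3.33,interpolation=cv2.INTER_CUBIC),alpha=1.5); cv2.imwrite("pics/c1.png",c)
z=np.load("scene0.npz",allow_pickle=True); im=z["im"]
c=im[145:310,115:430]; c=cv2.convertScaleAbs(cv2.resize(c,None,fx=2.5,fy=2.5,interpolation=cv2.INTER_CUBIC),alpha=1.2); cv2.imwrite("pics/c2.png",c)
```

```text
(no output)
```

View pics/c1.png

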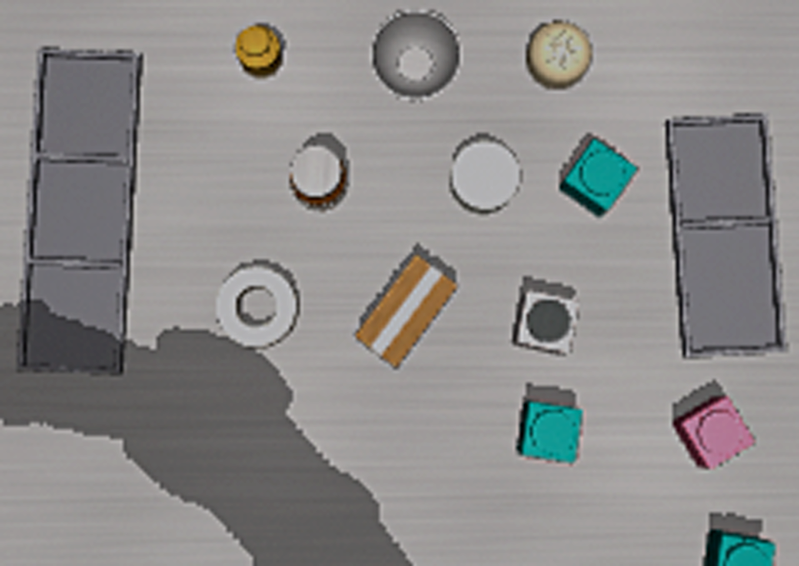

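View pics/c2.png

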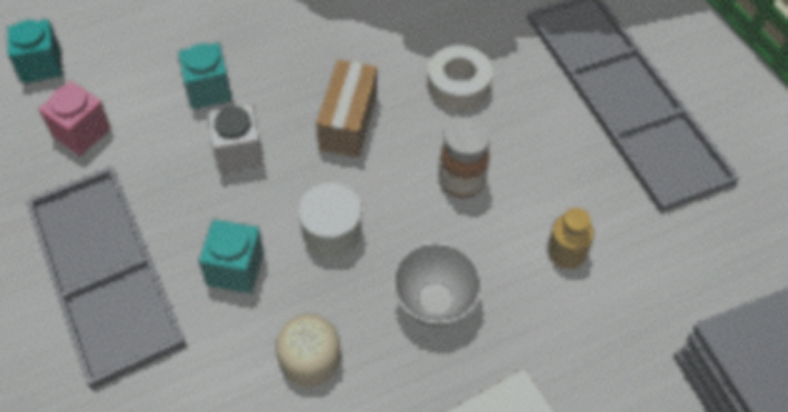

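Top crop c1: jar cap (317,171), tub (485,174), bun (560,52), carton (407,311), trays left and right (longer cell of the right one is the lower). Tin candidates: turquoise (598,175), (550,430), (740,550), pink (713,432) and bare metal with a dark cap (547,320). The bare-metal one is the tin, and both crops confirm it.

Run:
```python
from h import *
T=np.load("top0.npz",allow_pickle=True);S=np.load("scene0.npz",allow_pickle=True)
mt,ms=T["m"].item(),S["m"].item()
f1=lambda p:((p[0]+.5)/3.33+120-.5,(p[1]+.5)/3.33+105-.5)
f2=lambda p:((p[0]+.5)/2.5+115-.5,(p[1]+.5)/2.5+145-.5)
def tri(p,q):
    A=[];b=[]
    for m,(u,v) in((mt,p),(ms,q)):
        V=np.array(m["view"]);c=-V[:3,:3].T@V[:3,3]
        r=V[:3,:3].T@[(u-m["cx"])/m["fx"],(v-m["cy"])/m["fy"],1];r/=np.linalg.norm(r)
        P=np.eye(3)-np.outer(r,r);A.append(P);b.append(P@c)
    return np.linalg.lstsq(np.vstack(A),np.hstack(b),rcond=None)[0]
# depth clouds
def cloud(Z,m):
    d=Z["d"];V=np.array(m["view"]);v,u=np.indices(d.shape)
    P=np.stack([(u-m["cx"])/m["fx"]*d,(v-m["cy"])/m["fy"]*d,d],-1)
    return (P-V[:3,3])@V[:3,:3]
C=cloud(T,mt); K=cloud(S,ms)
for n,p,q in[("jar",(317,171),(466,135)),("tub",(485,174),(331,212)),("bun",(560,52),(309,335)),("tin",(548,320),(233,122)),("carton",(407,311),(349,100)),
  ("roll",(258,304),(460,70)),("bowl",(416,55),(437,285)),("weight",(258,40),(575,220)),("turqA",(600,172),(232,242)),("turqB",(553,430),(204,57)),("rib3a",(83,158),(650,126)),("rib3b",(77,261),(606,65)),("rib2",(727,223),(106,283))]:
    u,v=f1(p);t=tri((u,v),f2(q)); w=C[int(round(v)),int(round(u))]
    z=w[2]
    out=""
    if not n.startswith("rib"):
        for D in(C,K):
            s=(np.hypot(D[...,0]-t[0],D[...,1]-t[1])<.06)&(D[...,2]>max(.02,z-.012))
            lab=cv2.connectedComponents(s.astype(np.uint8))[1]; 
            if s.any():
                dd=np.where(s,np.hypot(D[...,0]-t[0],D[...,1]-t[1]),9);k=lab.flat[dd.argmin()]
                Q=D[lab==k];r=cv2.minAreaRect(Q[:,:2].astype(np.float32)*1000)
                out+=f" | rect c{np.round(r[0],0)} s{np.round(r[1],0)} a{r[2]:.0f} zmed{np.median(Q[:,2]):.3f} n{len(Q)}"
    print(n,t.round(3),"depth",w.round(3),out)
print("table z",C[200:210,180:190,2].mean(),K[200:204,170:174,2].mean())
for n,cs in[("three",[(40,48),(142,53),(122,375),(20,370)]),("two",[(667,120),(768,114),(787,350),(684,356)])]:
    W=np.array([world(mt,*f1(c),z=.014)[:2] for c in cs]);print(n,W.round(4).tolist(),W.mean(0).round(4)); e=(W[0]+W[1]-W[2]-W[3])/2;print(np.linalg.norm(e),np.linalg.norm(W[0]-W[1]),np.degrees(np.arctan2(e[1],e[0])))
W=[world(mt,*f1(c),z=.05)[:2] for c in[(417,256),(457,287),(396,367),(357,337)]];print("cart",np.round(W,4).tolist(),np.mean(W,0))
W=[world(mt,*f1(c),z=.052)[:2] for c in[(518,287),(579,293),(573,354),(514,348)]];print("tin",np.round(W,4).tolist(),np.mean(W,0))
W=[world(mt,*f1(c),z=.052)[:2] for c in[(593,137),(637,171),(602,215),(562,178)]];print("tA",np.round(W,4).tolist(),np.mean(W,0))
W=[world(mt,*f1(c),z=.052)[:2] for c in[(524,398),(582,403),(578,463),(520,458)]];print("tB",np.round(W,4).tolist(),np.mean(W,0))
```

```text
jar [0.553 0.078 0.078] depth [0.553 0.077 0.078]  | rect c[552.  79.] s[43. 43.] a88 zmed0.080 n199 | rect c[555.  78.] s[42. 44.] a62 zmed0.079 n257
tub [ 0.556 -0.069  0.039] depth [ 0.555 -0.068  0.046]  | rect c[555. -69.] s[59. 60.] a89 zmed0.045 n341 | rect c[556. -70.] s[61. 60.] a17 zmed0.044 n470
bun [ 0.666 -0.137  0.041] depth [ 0.665 -0.138  0.05 ]  | rect c[ 668. -139.] s[49. 49.] a22 zmed0.044 n228 | rect c[ 671. -140.] s[51. 49.] a65 zmed0.044 n398
tin [ 0.425 -0.122  0.055] depth [ 0.424 -0.121  0.059]  | rect c[ 424. -122.] s[47. 48.] a78 zmed0.056 n261 | rect c[ 426. -123.] s[48. 48.] a77 zmed0.056 n290
carton [0.435 0.002 0.037] depth [0.433 0.    0.057]  | rect c[434.   2.] s[46. 90.] a53 zmed0.050 n475 | rect c[436.   1.] s[46. 92.] a53 zmed0.050 n487
roll [0.442 0.133 0.03 ] depth [0.443 0.135 0.007]  | rect c[440. 135.] s[68. 68.] a89 zmed0.030 n350 | rect c[442. 133.] s[71. 71.] a5 zmed0.029 n381
bowl [ 0.666 -0.009  0.032] depth [ 0.673 -0.011  0.004]  | rect c[664.  -9.] s[81. 81.] a87 zmed0.033 n268 | rect c[666.  -9.] s[82. 82.] a9 zmed0.034 n429
weight [
[... 715 characters left out ...]
26, 0.2401], [0.3802, 0.2552], [0.3853, 0.3459]] [0.5289 0.2934]
0.29266484034075085 0.09258105371157856 -2.7977074552544
two [[0.6091, -0.2383], [0.6143, -0.3311], [0.3984, -0.3423], [0.3936, -0.2489]] [ 0.5039 -0.2901]
0.21593858678564146 0.0930211239840133 2.8909474926756724
cart [[0.4819, -0.0084], [0.4544, -0.0432], [0.3847, 0.0106], [0.4111, 0.0445]] [0.43302759 0.0008895 ]
tin [[0.4539, -0.0966], [0.4483, -0.1501], [0.3949, -0.1439], [0.4005, -0.0924]] [ 0.42441101 -0.12075561]
tA [[0.5866, -0.1648], [0.5561, -0.2033], [0.5171, -0.1715], [0.5501, -0.1368]] [ 0.55245551 -0.1690948 ]
tB [[0.357, -0.1006], [0.3523, -0.1511], [0.3004, -0.1467], [0.3052, -0.0964]] [ 0.32870182 -0.12368258]
```

>>> send_rows(
  motion="0.2 0.03 -0.06 -0.008 0 0 7.5; 0.2 0.03 -0.06 -0.008 0 0 7.5; 0.2 0.03 -0.06 -0.008 0 0 7.5; 0.2 0.03 -0.06 -0.008 0 0 0; 0.2 0.03 -0.06 -0.008 0 0 0",
  force=20,
)

```text
clock: 0.72
position: [0.378, 0.2981, 0.2549]
ee_rot: [-0.001, 3.142, 0.0]
force: [0.3, 0.5, 0.1]
width: 0.797
gripper_force: 0.0
```

>>> send_rows(
  motion="0.2 0.03 -0.06 -0.008 0 0 0; 0.2 0.03 -0.06 -0.008 0 0 0; 0.2 0.03 -0.06 -0.008 0 0 0; 0.2 0.03 -0.06 -0.008 0 0 0; 0.2 0.03 -0.06 -0.008 0 0 0",
)

```text
clock: 1.35
position: [0.5168, 0.0208, 0.2179]
ee_rot: [-0.002, 3.142, 0.0]
force: [2.0, 0.1, 0.1]
width: 0.802
gripper_force: 0.0
```

>>> send_rows(
  motion="0.2 0 -0.045 0 0 0 0; 0.2 0 -0.045 0 0 0 0; 0.2 0 0 0 0 0 0; 0.2 0 0 0 0 0 0",
)

```text
clock: 1.85
position: [0.5161, -0.0669, 0.218]
ee_rot: [0.001, -3.141, -0.001]
force: [0.2, 0.5, -0.7]
width: 0.801
gripper_force: 0.0
```

Run:
```python
from h import *
o=arm.observe();print(o["position"],o["joints"].round(2),o["clock"])
im,d,m=grab("wrist");print(np.array(m["view"]).round(3).tolist())
np.savez("w0.npz",im=im,d=d,m=m);cv2.imwrite("pics/w0.png",im)
```

```text
[ 0.51607559 -0.06690983  0.21799546] [-0.13  0.35  0.2   1.93 -0.09  0.87  1.69] 1.85
[[-0.001, 1.0, -0.0, 0.067], [0.967, 0.001, 0.256, -0.512], [0.256, 0.0, -0.967, 0.187], [0.0, 0.0, 0.0, 1.0]]
```

View pics/w0.png

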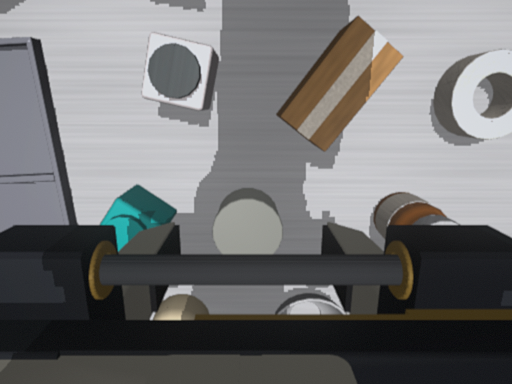

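The wrist view shows the tub at (247,230) centred between the fingers, tin at (178,70), carton at (340,85) and turquoise tin at (135,220), clear of the left finger.

>>> send_rows(
  motion="0.2 0.039 -0.002 0 0 0 0; 0.2 0 0 -0.04 0 0 0; 0.2 0 0 -0.04 0 0 0; 0.2 0 0 -0.03 0 0 0; 0.2 0 0 -0.02 0 0 0",
)

```text
clock: 2.52
position: [0.5547, -0.0674, 0.0866]
ee_rot: [0.006, -3.14, -0.001]
force: [0.2, 0.2, 0.5]
width: 0.798
gripper_force: 0.0
```

>>> send_rows(
  motion="0.2 0 0 -0.007 0 0 0; 0.2 0 0 0 0 0 0; 0.6 0 0 0 0 0 0; 0.6 0 0 0 0 0 0; 0.6 0 0 0 0 0 0",
  force=20,
)

```text
clock: 3.15
position: [0.5558, -0.0693, 0.0821]
ee_rot: [-0.001, 3.14, 0.0]
force: [-0.5, 1.1, 6.2]
width: 0.668
gripper_force: 20.0
```

>>> send_rows(
  motion="0.6 0 0 0.02 0 0 0; 0.6 0 0 0.04 0 0 0; 0.6 0 0 0.04 0 0 0; 0.6 0 0 0.02 0 0 0; 0.6 0 0 0 0 0 0",
)

```text
clock: 3.78
position: [0.5559, -0.0696, 0.2026]
ee_rot: [-0.001, 3.138, 0.0]
force: [0.7, -0.2, -1.7]
width: 0.669
gripper_force: 20.0
```

>>> send_rows(
  motion="0.6 -0.01 0.03 0 0 0 0; 0.6 -0.013 0.04 0 0 0 0; 0.6 -0.013 0.04 0 0 0 0; 0.6 -0.013 0.04 0 0 0 0; 0.6 -0.013 0.04 0 0 0 0",
)

```text
clock: 4.4
position: [0.492, 0.1216, 0.1999]
ee_rot: [0.001, -3.14, 0.001]
force: [0.3, -0.0, -1.6]
width: 0.665
gripper_force: 20.0
```

>>> send_rows(
  motion="0.6 -0.013 0.04 0 0 0 0; 0.6 -0.013 0.04 0 0 0 0; 0.6 -0.013 0.04 0 0 0 0; 0.6 -0.013 0.04 0 0 0 0; 0.6 0 0 0 0 0 0",
)

```text
clock: 5.03
position: [0.439, 0.2839, 0.1998]
ee_rot: [0.011, -3.139, -0.001]
force: [0.0, -1.1, -1.7]
width: 0.668
gripper_force: 20.0
```

>>> send_rows(
  motion="0.6 -0.006 0.014 -0.02 0 0 0; 0.6 0 0 -0.04 0 0 0; 0.6 0 0 -0.03 0 0 0; 0.6 0 0 -0.015 0 0 0; 0.6 0 0 -0.004 0 0 0",
)

```text
clock: 5.65
position: [0.4351, 0.2937, 0.0913]
ee_rot: [0.0, -3.14, 0.002]
force: [0.8, 0.4, -1.2]
width: 0.669
gripper_force: 20.0
```

>>> send_rows(
  motion="0.6 0 0 -0.003 0 0 0; 0.6 0 0 0 0 0 0",
)

```text
clock: 5.9
position: [0.4356, 0.2948, 0.0899]
ee_rot: [-0.001, 3.141, 0.001]
force: [-0.3, 1.0, -1.2]
width: 0.665
gripper_force: 20.0
```

>>> send_rows(
  motion="0.6 -0.002 0.003 -0.002 0 0 0; 0.6 0 0 -0.002 0 0 0; 0.6 0 0 0 0 0 0",
)

```text
clock: 6.28
position: [0.4331, 0.2983, 0.086]
ee_rot: [-0.003, 3.141, 0.002]
force: [-3.3, 0.3, 7.8]
width: 0.669
gripper_force: 20.0
```

>>> send_rows(
  motion="0.5 0 0 0 0 0 0; 0.1 0 0 0 0 0 0; 0.1 0 0 0 0 0 0; 0.1 0 0 0 0 0 0; 0.1 0 0 0.02 0 0 0",
)

```text
clock: 6.9
position: [0.4325, 0.2969, 0.1043]
ee_rot: [0.001, -3.139, 0.003]
force: [0.2, -0.2, 0.1]
width: 0.899
gripper_force: 0.0
```

>>> send_rows(
  motion="0.1 0 0 0.04 0 0 0; 0.1 0 0 0.04 0 0 0; 0.1 0 0 0.02 0 0 0; 0.1 0.02 -0.04 0 0 0 0; 0.1 0.02 -0.04 0 0 0 0",
)

```text
clock: 7.52
position: [0.4736, 0.217, 0.2056]
ee_rot: [-0.004, 3.141, 0.001]
force: [0.1, -0.1, 1.0]
width: 0.898
gripper_force: 0.0
```

>>> send_rows(
  motion="0.1 0.02 -0.04 0 0 0 0; 0.1 0.02 -0.04 0 0 0 0; 0.1 0.02 -0.04 0 0 0 0; 0.1 0.02 -0.04 0 0 0 0; 0.1 0.02 -0.04 0 0 0 0",
)

```text
clock: 8.15
position: [0.5737, 0.0162, 0.2052]
ee_rot: [-0.001, 3.142, 0.0]
force: [0.4, 1.2, -0.0]
width: 0.9
gripper_force: 0.0
```

>>> send_rows(
  motion="0.1 0.02 -0.04 0 0 0 0; 0.1 0.02 -0.04 0 0 0 0; 0.1 0.02 -0.04 0 0 0 0; 0.1 0.03 -0.03 0 0 0 0; 0.1 0 0 0 0 0 0",
)

```text
clock: 8.78
position: [0.6641, -0.1362, 0.2047]
ee_rot: [0.005, 3.141, -0.003]
force: [1.0, -0.5, -0.0]
width: 0.902
gripper_force: 0.0
```

>>> send_rows(
  motion="0.1 0.005 -0.003 -0.03 0 0 0; 0.1 0 0 -0.04 0 0 0; 0.1 0 0 -0.03 0 0 0; 0.1 0 0 -0.02 0 0 0; 0.1 0 0 -0.006 0 0 0",
)

```text
clock: 9.4
position: [0.6675, -0.1348, 0.0781]
ee_rot: [0.002, -3.14, -0.001]
force: [-0.5, -0.2, -0.1]
width: 0.903
gripper_force: 0.0
```

>>> send_rows(
  motion="0.1 0 0 0 0 0 0; 0.6 0 0 0 0 0 0; 0.6 0 0 0 0 0 0; 0.6 0 0 0 0 0 0; 0.6 0 0 0 0 0 0",
  force=20,
)

```text
clock: 10.02
position: [0.6685, -0.1357, 0.0799]
ee_rot: [-0.001, 3.141, -0.0]
force: [-0.2, -0.7, 3.6]
width: 0.623
gripper_force: 20.0
```

>>> send_rows(
  motion="0.6 0 0 0.01 0 0 0; 0.6 0 0 0.02 0 0 0; 0.6 0 0 0.04 0 0 0; 0.6 0 0 0.04 0 0 0; 0.6 0 0 0.01 0 0 0",
)

```text
clock: 10.65
position: [0.6697, -0.1358, 0.2038]
ee_rot: [-0.001, 3.136, -0.001]
force: [-0.2, 0.3, -2.1]
width: 0.626
gripper_force: 20.0
```

>>> send_rows(
  motion="0.6 -0.004 0.03 0 0 0 0; 0.6 -0.004 0.04 0 0 0 0; 0.6 -0.004 0.04 0 0 0 0; 0.6 -0.004 0.04 0 0 0 0; 0.6 -0.004 0.04 0 0 0 0",
)

```text
clock: 11.28
position: [0.6476, 0.0559, 0.1993]
ee_rot: [0.001, -3.141, -0.0]
force: [0.8, 0.4, 0.5]
width: 0.623
gripper_force: 20.0
```

>>> send_rows(
  motion="0.6 -0.004 0.04 0 0 0 0; 0.6 -0.004 0.04 0 0 0 0; 0.6 -0.004 0.04 0 0 0 0; 0.6 -0.004 0.04 0 0 0 0; 0.6 -0.004 0.04 0 0 0 0",
)

```text
clock: 11.9
position: [0.6277, 0.2558, 0.1993]
ee_rot: [0.001, -3.141, 0.0]
force: [-0.8, 0.6, -1.1]
width: 0.621
gripper_force: 20.0
```

>>> send_rows(
  motion="0.6 -0.004 0.03 0 0 0 0; 0.6 0 0 0 0 0 0; 0.6 0 0 0 0 0 0",
)

```text
clock: 12.28
position: [0.6242, 0.2837, 0.1991]
ee_rot: [0.001, -3.141, 0.002]
force: [0.3, -0.6, -0.2]
width: 0.624
gripper_force: 20.0
```

>>> send_rows(
  motion="0.6 0.001 0.004 -0.02 0 0 0; 0.6 0 0 -0.04 0 0 0; 0.6 0 0 -0.03 0 0 0; 0.6 0 0 -0.015 0 0 0; 0.6 0 0 -0.005 0 0 0",
)

```text
clock: 12.9
position: [0.625, 0.2878, 0.088]
ee_rot: [0.0, -3.14, 0.001]
force: [-0.2, -0.1, -0.3]
width: 0.62
gripper_force: 20.0
```

>>> send_rows(
  motion="0.6 0 0 -0.002 0 0 0; 0.6 0 0 -0.002 0 0 0; 0.6 0 0 0 0 0 0",
)

```text
clock: 13.28
position: [0.6255, 0.2887, 0.0859]
ee_rot: [-0.001, 3.141, 0.001]
force: [-0.0, 1.1, -0.9]
width: 0.622
gripper_force: 20.0
```

>>> send_rows(
  motion="0.6 0 0 -0.0015 0 0 0; 0.6 0 0 -0.001 0 0 0; 0.6 0 0 0 0 0 0",
)

```text
clock: 13.65
position: [0.6254, 0.2887, 0.0838]
ee_rot: [-0.001, 3.141, 0.001]
force: [-2.5, -1.0, 7.4]
width: 0.623
gripper_force: 20.0
```

>>> send_rows(
  motion="0.5 0 0 0 0 0 0; 0.15 0 0 0 0 0 0; 0.15 0 0 0 0 0 0; 0.15 0 0 0.01 0 0 0; 0.15 0 0 0.03 0 0 0",
)

```text
clock: 14.28
position: [0.6243, 0.2882, 0.122]
ee_rot: [0.001, -3.139, 0.002]
force: [-0.2, 0.3, 1.0]
width: 0.851
gripper_force: 0.0
```

>>> send_rows(
  motion="0.15 0 0 0.04 0 0 0; 0.15 0 0 0.03 0 0 0; 0.15 0 0 0.01 0 0 0; 0.15 -0.012 -0.035 0 0 0 0; 0.15 -0.012 -0.035 0 0 0 0",
)

```text
clock: 14.9
position: [0.6005, 0.2179, 0.202]
ee_rot: [0.003, -3.141, 0.001]
force: [-0.4, -0.9, -0.3]
width: 0.85
gripper_force: 0.0
```

>>> send_rows(
  motion="0.15 -0.012 -0.035 0 0 0 0; 0.15 -0.012 -0.035 0 0 0 0; 0.15 -0.012 -0.035 0 0 0 0; 0.15 -0.012 -0.035 0 0 0 0; 0.15 0 0 0 0 0 0",
)

```text
clock: 15.52
position: [0.5521, 0.075, 0.2023]
ee_rot: [-0.006, -3.14, 0.002]
force: [1.3, 0.4, -0.1]
width: 0.848
gripper_force: 0.0
```

>>> send_rows(
  motion="0.15 0.001 0.003 -0.01 0 0 0; 0.15 0 0 -0.04 0 0 0; 0.15 0 0 -0.03 0 0 0; 0.15 0 0 -0.02 0 0 0; 0.15 0 0 -0.01 0 0 0",
)

```text
clock: 16.15
position: [0.5536, 0.083, 0.0907]
ee_rot: [0.004, -3.139, -0.0]
force: [-0.0, 0.5, 0.1]
width: 0.844
gripper_force: 0.0
```

>>> send_rows(
  motion="0.15 0 0 0 0 0 0; 0.7 0 0 0 0 0 0; 0.7 0 0 0 0 0 0; 0.7 0 0 0 0 0 0; 0.7 0 0 0 0 0 0",
  force=25,
)

```text
clock: 16.77
position: [0.5545, 0.0813, 0.0933]
ee_rot: [-0.001, 3.141, 0.0]
force: [0.3, -1.0, 5.2]
width: 0.536
gripper_force: 25.0
```

>>> send_rows(
  motion="0.7 0 0 0.01 0 0 0; 0.7 0 0 0.02 0 0 0; 0.7 0 0 0.04 0 0 0; 0.7 0 0 0.04 0 0 0; 0.7 0 0 0.01 0 0 0",
)

```text
clock: 17.4
position: [0.5552, 0.0818, 0.2155]
ee_rot: [-0.001, 3.138, 0.002]
force: [0.6, -0.1, -2.9]
width: 0.534
gripper_force: 25.0
```

>>> send_rows(
  motion="0.7 -0.004 0.02 0 0 0 0; 0.7 -0.004 0.03 0 0 0 0; 0.7 -0.004 0.035 0 0 0 0; 0.7 -0.004 0.035 0 0 0 0; 0.7 -0.004 0.035 0 0 0 0",
)

```text
clock: 18.02
position: [0.5333, 0.2374, 0.2117]
ee_rot: [0.001, -3.14, 0.001]
force: [0.9, 0.3, -2.4]
width: 0.532
gripper_force: 25.0
```

>>> send_rows(
  motion="0.7 -0.004 0.035 0 0 0 0; 0.7 -0.002 0.02 0 0 0 0; 0.7 0 0 0 0 0 0; 0.7 0 0 0 0 0 0",
)

```text
clock: 18.52
position: [0.5285, 0.2898, 0.2124]
ee_rot: [-0.001, -3.141, 0.002]
force: [0.3, 0.2, -2.8]
width: 0.535
gripper_force: 25.0
```

Target TCP z ≈ 0.097.

>>> send_rows(
  motion="0.7 0 0.003 -0.01 0 0 0; 0.7 0 0 -0.04 0 0 0; 0.7 0 0 -0.04 0 0 0; 0.7 0 0 -0.015 0 0 0; 0.7 0 0 -0.005 0 0 0",
)

```text
clock: 19.15
position: [0.5283, 0.294, 0.1022]
ee_rot: [0.0, -3.141, 0.001]
force: [-0.2, -0.0, -2.0]
width: 0.537
gripper_force: 25.0
```

>>> send_rows(
  motion="0.7 0 0 -0.001 0 0 0; 0.7 0 0 -0.001 0 0 0; 0.7 0 0 0 0 0 0",
)

```text
clock: 19.52
position: [0.5286, 0.2948, 0.1016]
ee_rot: [-0.001, 3.14, 0.001]
force: [-0.1, -0.4, -3.1]
width: 0.536
gripper_force: 25.0
```

>>> send_rows(
  motion="0.7 0 0 -0.002 0 0 0; 0.7 0 0 -0.001 0 0 0; 0.7 0 0 -0.001 0 0 0; 0.7 0 0 0 0 0 0",
)

```text
clock: 20.02
position: [0.5282, 0.2946, 0.0973]
ee_rot: [0.001, -3.142, -0.0]
force: [-2.8, -1.4, 5.1]
width: 0.535
gripper_force: 25.0
```

>>> send_rows(
  motion="0.55 0 0 0 0 0 0; 0.2 0 0 0 0 0 0; 0.2 0 0 0 0 0 0; 0.2 0 0 0 0 0 0; 0.2 0 0 0.02 0 0 0",
)

```text
clock: 20.65
position: [0.5274, 0.2941, 0.1156]
ee_rot: [0.001, -3.139, 0.002]
force: [0.6, -0.5, 0.2]
width: 0.8
gripper_force: 0.0
```

>>> send_rows(
  motion="0.2 0 0 0.04 0 0 0; 0.2 0 0 0.04 0 0 0; 0.2 0 0 0.02 0 0 0; 0.2 -0.012 -0.037 0 0 0 -9; 0.2 -0.012 -0.037 0 0 0 -9",
)

```text
clock: 21.28
position: [0.504, 0.2199, 0.217]
ee_rot: [0.497, 3.101, 0.001]
force: [0.4, -0.5, 0.0]
width: 0.801
gripper_force: 0.0
```

>>> send_rows(
  motion="0.2 -0.012 -0.037 0 0 0 -9; 0.2 -0.012 -0.037 0 0 0 -10; 0.2 -0.012 -0.037 0 0 0 0; 0.2 -0.012 -0.037 0 0 0 0; 0.2 -0.012 -0.037 0 0 0 0",
)

```text
clock: 21.9
position: [0.4438, 0.0344, 0.2169]
ee_rot: [0.995, 2.979, 0.0]
force: [1.3, -0.2, 0.6]
width: 0.802
gripper_force: 0.0
```

>>> send_rows(
  motion="0.2 -0.01 -0.034 -0.02 0 0 0; 0.2 0 0 0 0 0 0; 0.2 0 0 0 0 0 0",
)

```text
clock: 22.28
position: [0.4347, 0.0021, 0.197]
ee_rot: [0.995, 2.979, 0.001]
force: [0.1, -0.0, 0.2]
width: 0.805
gripper_force: 0.0
```

Run:
```python
from h import *
from scipy.spatial.transform import Rotation as R
o=arm.observe();y=R.from_rotvec(o["ee_rot"]).as_matrix()[:,1];print(o["position"],np.degrees(np.arctan2(y[1],y[0])))
im,d,m=grab("wrist");cv2.imwrite("pics/w1.png",im)
im,d,m=grab("top");c=im[105:275,120:360]; cv2.imwrite("pics/c3.png",cv2.convertScaleAbs(cv2.resize(c,None,fx=3.33,fy=3.33,interpolation=cv2.INTER_CUBIC),alpha=1.5))
```

```text
[0.43466709 0.00205157 0.19698402] 53.04842934376715
```

View pics/w1.png

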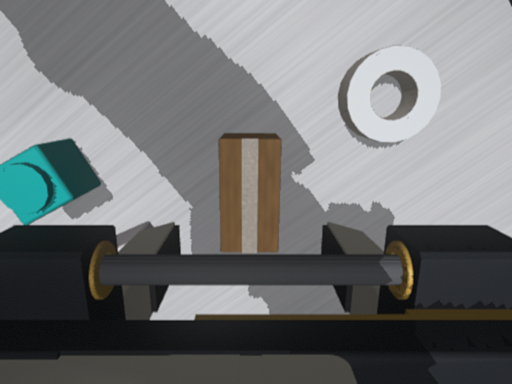

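View pics/c3.png

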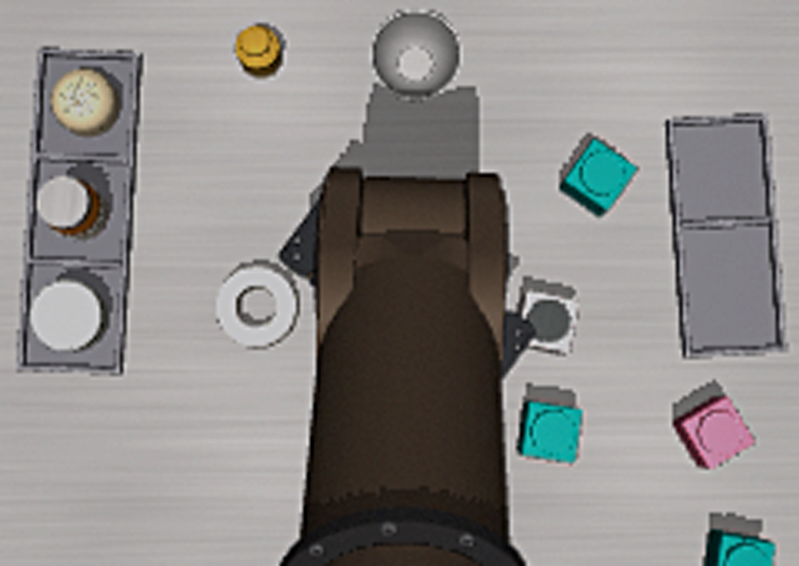

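w1 shows the carton (250,190) squarely between the fingers. c3 shows bun (85,100), jar (65,205) and tub (67,315) in their cells, upright, with the bystanders unmoved.

>>> send_rows(
  motion="0.2 0 0 -0.02 0 0 0; 0.2 0 0 -0.04 0 0 0; 0.2 0 0 -0.03 0 0 0; 0.2 0 0 -0.02 0 0 0; 0.2 0 0 -0.006 0 0 0",
)

```text
clock: 23.0
position: [0.4342, 0.0024, 0.0799]
ee_rot: [-0.993, -2.979, 0.001]
force: [-1.0, -0.5, 0.3]
width: 0.799
gripper_force: 0.0
```

>>> send_rows(
  motion="0.2 0 0 0 0 0 0; 0.7 0 0 0 0 0 0; 0.7 0 0 0 0 0 0; 0.7 0 0 0 0 0 0; 0.7 0 0 0 0 0 0",
  force=25,
)

```text
clock: 23.62
position: [0.4344, 0.0016, 0.0811]
ee_rot: [0.995, 2.979, 0.001]
force: [-1.7, 0.8, 7.0]
width: 0.499
gripper_force: 25.0
```

>>> send_rows(
  motion="0.7 0 0 0.01 0 0 0; 0.7 0 0 0.02 0 0 0; 0.7 0 0 0.04 0 0 0; 0.7 0 0 0.04 0 0 0; 0.7 0 0 0.01 0 0 0",
)

```text
clock: 24.25
position: [0.4351, 0.0015, 0.2031]
ee_rot: [0.995, 2.977, 0.003]
force: [0.5, 0.3, -2.2]
width: 0.503
gripper_force: 25.0
```

>>> send_rows(
  motion="0.7 0.003 -0.03 0 0 0 8; 0.7 0.003 -0.035 0 0 0 8; 0.7 0.003 -0.035 0 0 0 8; 0.7 0.003 -0.035 0 0 0 8; 0.7 0.003 -0.035 0 0 0 8",
)

```text
clock: 24.88
position: [0.4487, -0.1693, 0.2001]
ee_rot: [0.091, -3.139, -0.001]
force: [0.1, -0.0, -1.4]
width: 0.501
gripper_force: 25.0
```

>>> send_rows(
  motion="0.7 0.003 -0.035 0 0 0 0; 0.7 0.003 -0.035 0 0 0 0; 0.7 0 -0.035 0 0 0 0; 0.7 0 -0.017 0 0 0 0; 0.7 0 0 0 0 0 0",
)

```text
clock: 25.5
position: [0.4547, -0.2909, 0.2002]
ee_rot: [0.081, -3.14, -0.001]
force: [0.9, 0.6, -0.5]
width: 0.499
gripper_force: 25.0
```

>>> send_rows(
  motion="0.7 0 0 0 0 0 0",
)

```text
clock: 25.62
position: [0.4553, -0.2888, 0.2004]
ee_rot: [0.086, -3.14, -0.002]
force: [-0.6, 0.3, -1.2]
width: 0.502
gripper_force: 25.0
```

>>> send_rows(
  motion="0.7 0.001 -0.003 -0.02 0 0 0; 0.7 0 0 -0.04 0 0 0; 0.7 0 0 -0.03 0 0 0; 0.7 0 0 -0.015 0 0 0; 0.7 0 0 -0.005 0 0 0",
)

```text
clock: 26.25
position: [0.4563, -0.2926, 0.0903]
ee_rot: [0.085, -3.14, -0.001]
force: [-0.3, -0.2, -0.4]
width: 0.502
gripper_force: 25.0
```

>>> send_rows(
  motion="0.7 0 0 -0.002 0 0 0; 0.7 0 0 -0.001 0 0 0; 0.7 0 0 0 0 0 0",
)

```text
clock: 26.62
position: [0.4565, -0.2936, 0.0883]
ee_rot: [-0.083, 3.14, -0.001]
force: [0.2, -0.5, -0.9]
width: 0.499
gripper_force: 25.0
```

>>> send_rows(
  motion="0.7 0 0 -0.0015 0 0 0; 0.7 0 0 -0.0015 0 0 0; 0.7 0 0 0 0 0 0",
)

```text
clock: 27.0
position: [0.4563, -0.2935, 0.0852]
ee_rot: [-0.083, 3.14, 0.0]
force: [-1.2, -0.4, 6.1]
width: 0.499
gripper_force: 25.0
```

>>> send_rows(
  motion="0.55 0 0 0 0 0 0; 0.2 0 0 0 0 0 0; 0.2 0 0 0 0 0 0; 0.2 0 0 0 0 0 0; 0.2 0 0 0.02 0 0 0",
)

```text
clock: 27.62
position: [0.4554, -0.2929, 0.1038]
ee_rot: [0.083, -3.138, -0.002]
force: [0.7, -0.3, -0.3]
width: 0.797
gripper_force: 0.0
```

>>> send_rows(
  motion="0.2 0 0 0.04 0 0 0; 0.2 0 0 0.04 0 0 0; 0.2 0 0 0.02 0 0 0; 0.2 -0.006 0.034 0 0 0 -7; 0.2 -0.006 0.034 0 0 0 -7",
)

```text
clock: 28.25
position: [0.444, -0.2249, 0.205]
ee_rot: [0.308, 3.126, -0.0]
force: [-0.3, -0.7, 0.4]
width: 0.801
gripper_force: 0.0
```

>>> send_rows(
  motion="0.2 -0.006 0.034 0 0 0 0; 0.2 -0.006 0.034 0 0 0 0; 0.2 -0.007 0.034 0 0 0 0; 0.2 0 0 0 0 0 0; 0.2 0 0 0 0 0 0",
)

```text
clock: 28.88
position: [0.4255, -0.1239, 0.2049]
ee_rot: [0.3, 3.127, -0.0]
force: [-0.8, -0.2, -0.2]
width: 0.802
gripper_force: 0.0
```

Run:
```python
from h import *
im,d,m=grab("wrist");cv2.imwrite("pics/w2.png",im)
```

```text
(no output)
```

View pics/w2.png

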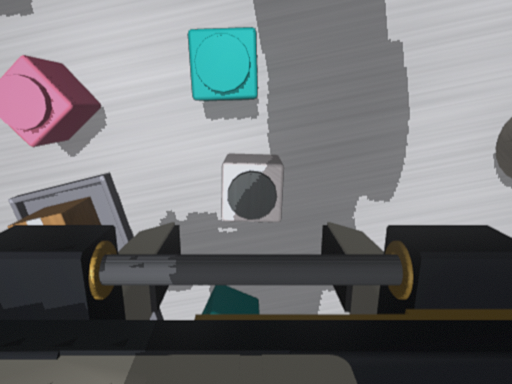

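w2 shows the bare-metal tin with its dark cap at (252,192), squarely aligned between the fingers. The turquoise look-alike is at (223,62), the pink one at (30,100).

>>> send_rows(
  motion="0.2 0 0.001 -0.03 0 0 0; 0.2 0 0 -0.04 0 0 0; 0.2 0 0 -0.03 0 0 0; 0.2 0 0 -0.02 0 0 0; 0.2 0 0 -0.004 0 0 0",
)

```text
clock: 29.55
position: [0.4247, -0.1235, 0.0797]
ee_rot: [-0.303, -3.125, 0.001]
force: [-0.7, 0.4, -0.2]
width: 0.797
gripper_force: 0.0
```

>>> send_rows(
  motion="0.2 0 0 0 0 0 0; 0.7 0 0 0 0 0 0; 0.7 0 0 0 0 0 0; 0.7 0 0 0 0 0 0; 0.7 0 0 0 0 0 0",
  force=25,
)

```text
clock: 30.18
position: [0.4255, -0.1224, 0.0811]
ee_rot: [0.299, 3.127, 0.0]
force: [-0.9, 0.5, 6.4]
width: 0.525
gripper_force: 24.8
```

>>> send_rows(
  motion="0.7 0 0 0.01 0 0 0; 0.7 0 0 0.02 0 0 0; 0.7 0 0 0.04 0 0 0; 0.7 0 0 0.04 0 0 0; 0.7 0 0 0.01 0 0 0",
)

```text
clock: 30.8
position: [0.426, -0.1226, 0.203]
ee_rot: [0.299, 3.123, 0.0]
force: [0.0, 0.8, -1.5]
width: 0.522
gripper_force: 24.9
```

>>> send_rows(
  motion="0.7 0.015 -0.02 0 0 0 7; 0.7 0.023 -0.028 0 0 0 7; 0.7 0.023 -0.028 0 0 0 0; 0.7 0.023 -0.028 0 0 0 0; 0.7 0.023 -0.028 0 0 0 0",
)

```text
clock: 31.42
position: [0.5323, -0.255, 0.1996]
ee_rot: [0.084, -3.139, -0.002]
force: [0.6, 0.0, -1.4]
width: 0.524
gripper_force: 24.9
```

>>> send_rows(
  motion="0.7 0.023 -0.026 0 0 0 0; 0.7 0.008 -0.008 0 0 0 0; 0.7 0 0 0 0 0 0; 0.7 0 0 0 0 0 0",
)

```text
clock: 31.92
position: [0.5625, -0.2872, 0.2003]
ee_rot: [0.084, -3.139, -0.002]
force: [-0.2, 0.4, -1.9]
width: 0.521
gripper_force: 24.9
```

>>> send_rows(
  motion="0.7 0 0 -0.02 0 0 0; 0.7 0 0 -0.04 0 0 0; 0.7 0 0 -0.03 0 0 0; 0.7 0 0 -0.015 0 0 0; 0.7 0 0 -0.005 0 0 0",
)

```text
clock: 32.55
position: [0.563, -0.2879, 0.0905]
ee_rot: [0.084, -3.14, -0.001]
force: [0.4, 0.3, -0.8]
width: 0.522
gripper_force: 24.9
```

>>> send_rows(
  motion="0.7 0 0 -0.002 0 0 0; 0.7 0 0 -0.0015 0 0 0; 0.7 0 0 -0.001 0 0 0; 0.7 0 0 0 0 0 0",
)

```text
clock: 33.05
position: [0.5634, -0.2885, 0.0865]
ee_rot: [-0.083, 3.14, -0.0]
force: [-1.0, 0.8, -0.4]
width: 0.523
gripper_force: 24.9
```

>>> send_rows(
  motion="0.7 0 0 -0.0015 0 0 0; 0.7 0 0 0 0 0 0",
)

```text
clock: 33.3
position: [0.5634, -0.2886, 0.0853]
ee_rot: [-0.083, 3.14, -0.0]
force: [-1.5, 1.5, 4.6]
width: 0.524
gripper_force: 24.9
```

>>> send_rows(
  motion="0.55 0 0 0 0 0 0; 0.2 0 0 0 0 0 0; 0.2 0 0 0 0 0 0; 0.2 0 0 0 0 0 0; 0.2 0 0 0.02 0 0 0",
)

```text
clock: 33.92
position: [0.5623, -0.2879, 0.1041]
ee_rot: [0.084, -3.138, -0.002]
force: [0.2, -0.5, -0.1]
width: 0.798
gripper_force: 0.0
```

>>> send_rows(
  motion="0.2 0 0 0.04 0 0 0; 0.2 0 0 0.04 0 0 0; 0.2 -0.02 0.04 0.03 0 0 0; 0.2 -0.02 0.04 0.03 0 0 0; 0.2 -0.02 0.05 0.02 0 0 0",
)

```text
clock: 34.55
position: [0.5029, -0.1582, 0.2675]
ee_rot: [-0.081, 3.137, -0.001]
force: [1.1, 2.1, -0.3]
width: 0.8
gripper_force: 0.0
```

>>> send_rows(
  motion="0.2 -0.02 0.05 0.02 0 0 0; 0.2 -0.02 0.05 0 0 0 0; 0.2 -0.02 0.05 0 0 0 0; 0.2 0 0 0 0 0 0; 0.2 0 0 0 0 0 0",
)

```text
clock: 35.17
position: [0.4435, -0.0089, 0.2858]
ee_rot: [-0.083, 3.139, 0.0]
force: [-0.0, -0.9, -0.1]
width: 0.803
gripper_force: 0.0
```

Run:
```python
from h import *
im,d,m=grab("top");V=np.array(m["view"]);v,u=np.indices(d.shape)
C=(np.stack([(u-m["cx"])/m["fx"]*d,(v-m["cy"])/m["fy"]*d,d],-1)-V[:3,3])@V[:3,:3]
for n,x,y,h in[("jar",.529,.293,.075),("tub",.433,.298,.042),("bun",.625,.289,.04),("carton",.456,-.2925,.047),("tin",.563,-.287,.047)]:
    Q=C[(np.hypot(C[...,0]-x,C[...,1]-y)<.06)&(C[...,2]>h)]
    r=cv2.minAreaRect(Q[:,:2].astype(np.float32)*1000);print(n,np.round(r[0]),np.round(r[1]),"off",np.round(np.array(r[0])-[x*1000,y*1000]),"zmed",np.median(Q[:,2]).round(3),Q[:,2].max().round(3))
c=im[95:275,120:360];cv2.imwrite("pics/c4.png",cv2.convertScaleAbs(cv2.resize(c,None,fx=3.33,fy=3.33,interpolation=cv2.INTER_CUBIC),alpha=1.5))
```

```text
jar [527. 294.] [44. 43.] off [-2.  1.] zmed 0.084 0.09
tub [432. 298.] [60. 62.] off [-1.  0.] zmed 0.049 0.057
bun [624. 287.] [52. 50.] off [-1. -2.] zmed 0.048 0.058
carton [ 456. -293.] [90. 47.] off [-0. -1.] zmed 0.054 0.062
tin [ 561. -288.] [48. 49.] off [-2. -1.] zmed 0.059 0.069
```

View pics/c4.png

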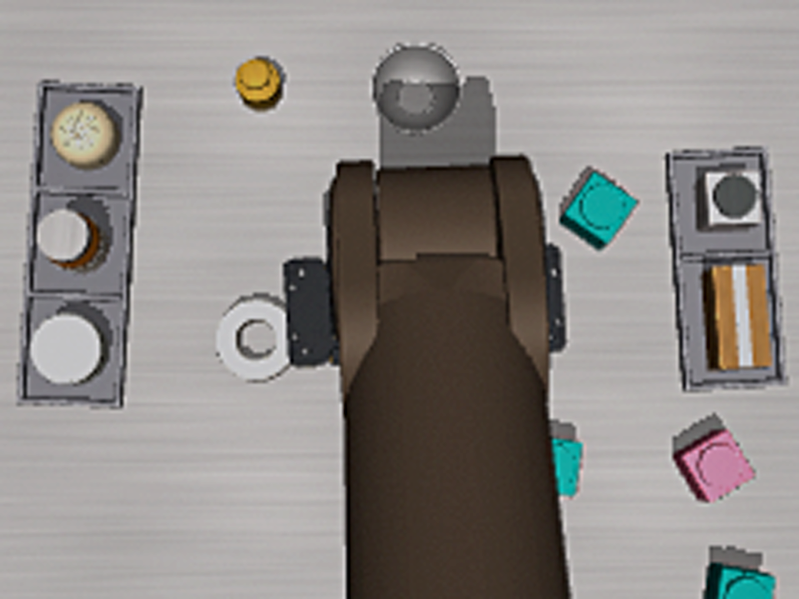

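All five things sit flat within about 2 mm of their cell centres, and the bystanders are unmoved. I'm handing in.

```bash
python3 -c "
from cell import arm
print(arm.sign_off())"
```

```text
the job is handed in; nothing more can be done
None
```

Both kits are made up and handed in at about 35 s: a final top-camera check put all five items within about 2 mm of my measured cell centres, with the bystanders not visibly moved; sign-off returned no verdict.

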